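# Square up a tile panel's batten and hold it

## Robot

A 6-joint arm with a two-finger parallel gripper is mounted at the origin on a cart in front of the work surface, level with it; the furniture and walls round the work are solid. World frame = base frame: x ahead of the robot, y to its left, z up, the work surface at z = 0. Lengths are in m, angles in rad, forces in N, time in s.
With the tool pointing down it reaches from about 0.225 to 0.725 m from the base axis. Payload 3.1 kg.
Tool frame: the origin (TCP) lies midway between the tips of the shut fingers; the grasp point (between the pads) lies 19 mm behind it; z points along the fingers, y is the line along which they close (so a half turn about z gives the same grasp; the last joint's range is limited). The gripper opens to 85 mm and grips with 20 to 120 N. Pads are 22 mm wide; open, the fingers measure 114 mm over their backs; the gripper's body (76 mm by 85 mm) begins 54 mm behind the grasp point. The pads swing forward as they close: fully open they stand 13 mm farther back than shut.
Start: joints at [-1.358, 0.048, 0.099, 1.622, 0, 1.443], TCP at [0.175, -0.495, 0.231] pointing down, gripper open.
Joint ranges: [-2.91, 2.91], [-0.99, 1.94], [-1.21, 1.42], [-2.12, 2.29], [-1.49, 1.47], [-3.14, 3.14]. Speed limits (rad/s): [2.79, 2.79, 3.14, 3.14, 3.14, 3.14].

## Interface

Orientations are given as a unit quaternion [w, x, y, z].
In Python, from bench import * gives the robot as it stands.
- The arm moves only by the shell command python3 -m creep 'ROWS'. ROWS is JSON, a list of rows, each a list of 3 entries, a list of its own where there are three numbers: the opening, from -1 (shut) to 1 (fully open), then the shift along the tool's x, y, z in cm, then the turn, a rotation vector about the tool's x, y, z in rad. A call has 1 to 12 rows; each row is the pose to reach, as a shift and turn from the pose commanded when the call began, along the tool's axes at that moment; what a row does not reach only later rows make up. A row lasts 1/12 s, in which the tool goes at most 41.7 mm and 7.16 degrees, less where a joint would pass 70% of its speed; a pose out of reach is approached as far as the arm can. A call with a gripper value outside its range is refused whole. The fingers move at their own pace and stop on an object; the grip force is fixed at half the most. Time passes only in rows, so rows that repeat a pose let the fingers close. It gives the time, the measured TCP pose, the force, the opening and the grip force at its end, in the units of the state.
- get_obs(): the state, without advancing time (a new reading comes with each control period).
- grab_frame(name): name is "side" or "top"; returns the picture (420x560x3 uint8, red, green, blue); there is no depth.
- get_calibration(name): a dict with "fovy" (degrees; the focal length in pixels is half the picture's height over the tangent of half this angle, whatever the lens; pixels are square), "cx", "cy" (the principal point, pixels), "k1" (the pictures are not rectified: a ray, as slopes to the right and down, at radius r is drawn at 1 + k1 r^2 times it, then the intrinsics apply), "world_from_camera" (4x4, takes a point from camera to world coordinates). Camera axes: x right, y down, z forward; pixel columns grow to the right and rows downward; lengths in m; the calibration is good to about 2 mm. A picture is of the moment at which its call begins. get_calibration takes no time and is no camera call.
- sign_off(): hands the job in; it is judged then, once.
The state is a dict: "time_s": time; "qpos": joint angles; "dq": joint speeds; "joint_efforts": joint torques, N m; "eef_pos": TCP position; "ee_rot": TCP orientation; "wrist_force": force on the tool from outside, world axes, zero at the start; "torque": the same for the moment, N m; "width": finger opening in m; "finger_force": force on a finger pad.
Only numpy, scipy, OpenCV 4.12 (cv2) and the standard library are available. Lean on these libraries where they do the work, as an engineer would, in place of code of your own. Each camera call takes 0.05 s, during which the arm holds its last target. There are 200 camera calls.

## Task

The batten along the far edge of the plywood panel is screwed fast, but the batten on the left hangs on a single screw and has swung out of square. Pick up the aluminium assembly square, lay it flat on the panel inside the corner of the two battens, and press it into the corner, firmly but without forcing it (some 10 N on each batten), until both its outer faces lie flush on the battens and the loose batten has come square to the fixed one. The program finishes while still gripping the square and pressing it against both battens, so that the second screw can be driven; leave everything else where it is.

Things in the scene. Friction and masses are not known exactly. Their poses are not given: they have to be found in the camera images.
- square: aluminium assembly square, 0.35 kg, 20 mm thick, lying flat left of the panel: two 160 x 22 mm legs at a right angle and a diagonal brace. Origin under the brace's middle. One leg lies along its x axis (outer face at y=+60 mm, x -100..+48), one along its y axis (outer face at x=+60, y -100..+48). Seated, its axes are parallel to the panel's, same directions
- heel (a point): where the square's two outer faces would meet, on the underside: (60, 60, 0) mm in its frame. The sharp corner itself is cut away by a 12 mm notch
- grip (a point): middle of the square's brace, (0, 0, 10) mm in its frame. The brace is a straight bar 14 mm wide, 20 mm tall, 120 mm long, along the (1,-1) direction of the square's axes; the place to grip, closing along (1,1). Between it and the inner corner (toward the heel) about 35 mm is free for a finger; the other side is open
- panel: plywood backing panel, 280 mm (its x) by 300 mm (its y) by 12 mm, fixed to the table, in the middle; origin under its middle, on the table. Its x axis points away from the robot, y to the left, give or take 0.3 rad
- fixed_batten: brown wooden batten, 28 mm wide, 16 mm tall above the panel's top, screwed fast along the panel's far edge with three screws; its inner face is at x = +112 mm in the panel's frame, over the panel's whole width. Aluminium slides easily on the sealed wood (friction about 0.3). Its frame is the panel's (same origin, same axes)
- pivot (a point): frame of the swinging batten (as the fixed one but 248 mm long, along the panel's left edge), on the axis of its one screw at table height: (52, 136) mm in the panel's frame. The batten reaches 56 mm from there toward the fixed batten (+x) and 192 mm toward the robot; its inner face is 14 mm to its -y side. It turns stiffly (0.12 N m friction, no spring)
- swing_batten (a joint): angle of the swinging batten on its screw, rad: 0 = square with the fixed batten; positive = its robot-side end has swung in over the panel
- corner (a point): the inside corner on the panel's top: where the fixed batten's inner face meets that of the swinging batten when it is square; (112, 122, 12) mm in the panel's frame
- border_tile: white narrow tile with grey tracing, 200 x 58 x 9 mm, lying on the panel near its right edge; to be left alone
- pad_b: small black tied cloth pad, 36 mm tall, standing on the panel near its front edge; to be left alone
- screwdriver: screwdriver, about 200 mm long, lying to the right of the panel; to be left alone
- drawing_compass: drawing compass, 168 mm long, lying flat, right and behind; to be left alone
- pad_a: small black tied cloth pad, 40 mm tall, left and behind; to be left alone
- red_tin: red round tin with a white lid, 78 mm across, 117 mm tall, behind the panel; to be left alone
- brush_glass: glass of brushes, 222 mm tall, behind on the right; to be left alone
- blue_pot: small dark blue pot with a lid, 66 mm across, 62 mm tall, left and behind; to be left alone

How it is judged:
On the way:
1. the square is picked up from the table in the gripper (height (world z) of square above 0.03 m and contact force between the fingers and square above 2 N), for 0.1 s.
At the end, for the whole second after the job is handed in: The gripped square (over 3 N) lies still and flat on the panel (4 mm, 0.03 rad), its corner within 3 mm of the inside corner, its axes within 0.015 rad of the panel's, pressing on each batten with over 2 N; the left batten is within 0.012 rad of square (value of joint swing_batten between -0.012 and 0.012 rad and angle between the x axis of square and the x axis of panel, either way round below 0.015 rad and angle between the z axis of square and the z axis of panel, either way round below 0.03 rad and horizontal distance between heel and corner below 0.003 m and z of heel in the frame of panel between 0.008 and 0.016 m and contact force between square and fixed_batten above 2 N and contact force between square and swing_batten above 2 N and contact force between the fingers and square above 3 N and linear speed of square below 0.01 m/s); the arm keeps its last pose, push and grip.
It fails at once if the square is forced: more than 60 N against the panel or a batten (contact force between square and panel above 60 N or contact force between square and fixed_batten above 60 N).
It fails at once if a thing beside the work is disturbed (moved more than 25 mm) (distance of any of border_tile, pad_b, screwdriver, drawing_compass, pad_a, red_tin, brush_glass, blue_pot from where it was at the start of the episode above 0.025 m).
It also fails if it takes over 48 s, if anything falls off the work surface, if the arm or the gripper's body presses on something with over 40 N, if the wrist force passes 120 N, or if a joint passes its speed limit or range.

## Working session

There is one attempt and no reset: what is moved stays moved. The work goes in short steps, Python scripts to look and compute and a shell command to move; the robot and the scene stay as the last step left them, time stands still between calls to the robot, and variables do not carry over. Pictures are saved under pics/ and viewed, at most 10 in all, crops included, and the job is handed in when it is done.

```bash
mkdir -p pics; ls
python3 - <<'E'
from bench import *
import cv2,numpy as np
for n in("top","side"):
    im=grab_frame(n); cv2.imwrite(f"pics/{n}0.png",im[:,:,::-1]); c=get_calibration(n); print(n,c)
print(get_obs())
E
```

```text
pics
top {'fovy': 47.21379766788424, 'cx': 284.8298734241525, 'cy': 214.215998287515, 'k1': -0.09114823087063954, 'world_from_camera': array([[ 0.00270288, -0.99754157,  0.07002508,  0.46345381],
       [-0.9998396 , -0.00393564, -0.01747254,  0.08889774],
       [ 0.01770517, -0.06996663, -0.9973922 ,  1.37463809],
       [ 0.        ,  0.        ,  0.        ,  1.        ]])}
side {'fovy': 50.63307866126434, 'cx': 273.7981233673215, 'cy': 207.41303569866344, 'k1': -0.079252609581928, 'world_from_camera': array([[-0.96752056, -0.14497884,  0.20708717,  0.31090153],
       [-0.25276312,  0.54236665, -0.80121734,  1.03147797],
       [ 0.00384239, -0.82753825, -0.56139619,  0.69931348],
       [ 0.        ,  0.        ,  0.        ,  1.        ]])}
{'time_s': 0.1, 'qpos': array([-1.35781442e+00,  4.87120676e-02,  9.77451560e-02,  1.62199837e+00,
        7.70806221e-06,  1.44301508e+00]), 'dq': array([ 0.00079503, -0.00237437,  0.0046334 , -0.00059559, -0.00170406,
       -0.00014973]), 'joint_efforts': array([ 3.39233389e-03, -3.39850974e+01,  3.20935714e+01,  1.58566557e-02,
       -1.10094286e-04, -1.24497681e-06]), 'eef_pos': array([ 0.17534027, -0.49426769,  0.23021112]), 'ee_rot': array([-1.08365610e-03,  9.85519560e-01,  1.69558309e-01, -4.23345297e-05]), 'wrist_force': array([-0.21138815, -1.12933675,  0.17182954]), 'torque': array([-0.02487701,  0.01080205, -0.03317913]), 'finger_force': 0.0, 'width': 0.085848728518709}
```

View pics/top0.png

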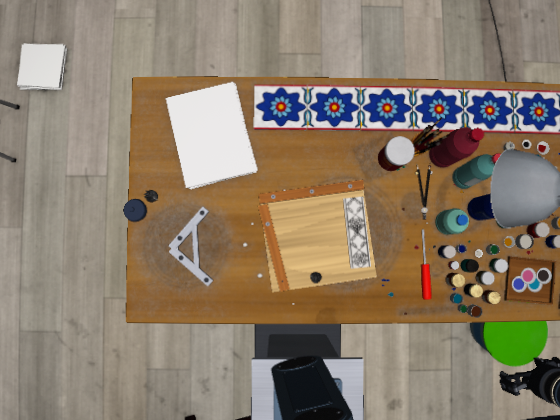

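View pics/side0.png

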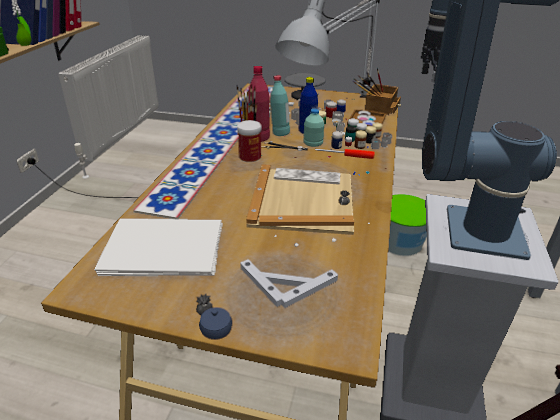

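The top view shows the square at about (190,246) with its heel pointing left, and the panel at about (318,238) with its corner upper left, near (265,195). I'll enlarge both to find features.

Run:
```python
import cv2,numpy as np
im=cv2.imread("pics/top0.png")
a=cv2.resize(im[195:300,160:230],None,fx=5.6,fy=5.6,interpolation=cv2.INTER_CUBIC)
b=cv2.resize(im[175:300,250:340],None,fx=4.4,fy=4.7,interpolation=cv2.INTER_CUBIC)
h=588
cv2.imwrite("pics/crop.png",np.hstack([a[:h],cv2.resize(b,(396,h))[:,:396]]))
```

```text
(no output)
```

View pics/crop.png

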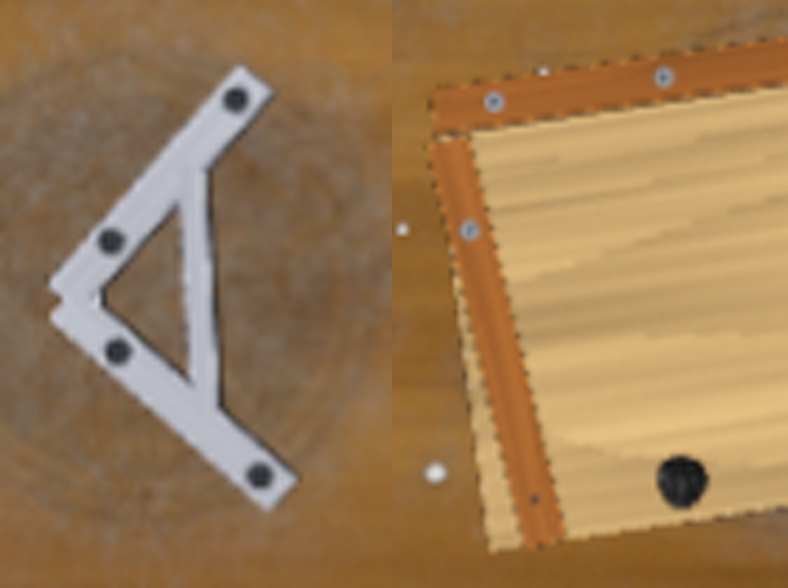

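The crop shows the square clearly: notch heel on the left, vertical brace. It also shows the battens, the pivot screw at about (267,224), and the left batten's robot-side end swung in. Now I'll compute the poses.

```bash
cat > h.py <<'E'
from bench import *
import cv2,numpy as np
def cast(name,px,z):
    c=get_calibration(name); f=210/np.tan(np.radians(c["fovy"])/2)
    K=np.array([[f,0,c["cx"]],[0,f,c["cy"]],[0,0,1]])
    u=cv2.undistortPoints(np.float64(px).reshape(-1,1,2),K,np.array([c["k1"],0,0,0,0.])).reshape(-1,2)
    T=c["world_from_camera"]; d=np.c_[u,np.ones(len(u))]@T[:3,:3].T; o=T[:3,3]
    return (o+d*((z-o[2])/d[:,2])[:,None])[:,:2]
def fit(p):
    vx,vy,x,y=cv2.fitLine(np.float32(p),cv2.DIST_HUBER,0,1e-4,1e-4).ravel(); return np.array([x,y]),np.array([vx,vy])
def meet(a,b): 
    t=np.linalg.solve(np.c_[a[1],-b[1]],b[0]-a[0]); return a[0]+t[0]*a[1]
def big(mask):
    cs,_=cv2.findContours(mask.astype(np.uint8),cv2.RETR_EXTERNAL,cv2.CHAIN_APPROX_NONE); return max(cs,key=cv2.contourArea).reshape(-1,2)
def near(p,a,b,d,t0=.08,t1=.92):
    a,b=np.array(a,float),np.array(b,float); L=np.linalg.norm(b-a); u=(b-a)/L; n=np.array([-u[1],u[0]])
    t=(p-a)@u/L; return p[(abs((p-a)@n)<d)&(t>t0)&(t<t1)]
E
python3 - <<'E'
from h import *
im=cv2.imread("pics/top0.png"); S=4
hsv=cv2.cvtColor(im,cv2.COLOR_BGR2HSV)
for n,p in dict(sq=(178,238),bat=(310,193),sw=(277,250),ply=(310,240),table=(240,270)).items(): print(n,hsv[p[1],p[0]])
up=cv2.resize(im,None,fx=S,fy=S,interpolation=cv2.INTER_CUBIC); H=cv2.cvtColor(up,cv2.COLOR_BGR2HSV).astype(int)
def sub(m,x0,y0,x1,y1):
    o=np.zeros(m.shape,bool); o[y0*S:y1*S,x0*S:x1*S]=m[y0*S:y1*S,x0*S:x1*S]; return o
w=lambda c:(c+.5)/S-.5
sq=w(big(sub((H[...,1]<70)&(H[...,2]>110),160,195,230,300)))
hull=cv2.convexHull(np.float32(sq)).reshape(-1,2)
tip1=sq[np.argmin(sq[:,1])]; tip2=sq[np.argmax(sq[:,1])]
print("tips",tip1,tip2,"left",sq[np.argmin(sq[:,0])])
l1=near(sq,(203,207),(169,246),2.5); l2=near(sq,(169,250),(207,286),2.5); print(len(l1),len(l2))
A=fit(cast("top",l1,.02)); B=fit(cast("top",l2,.02)); heel=meet(A,B)
print("heel",heel,"angle",np.degrees(np.arctan2(A[1][1],A[1][0])),np.degrees(np.arctan2(B[1][1],B[1][0])))
t=cast("top",[tip1,tip2],.02); print("tips",t,np.linalg.norm(t-heel,axis=1))
np.save("sq.npy",np.r_[heel,A[1],B[1]])
br=(H[...,0]<13)&(H[...,1]>160)&(H[...,2]>110)
cv2.imwrite("pics/m.png",(br[170*S:300*S,255*S:370*S]*255).astype(np.uint8))
E
```

```text
sq [111  28  63]
bat [ 13 132 157]
sw [ 13 182 175]
ply [ 18 116 192]
table [ 17 165 159]
tips [201.875 205.875] [206.625 285.875] left [167.875 245.375]
147 140
heel [0.46011373 0.40442628] angle -40.465336 49.313026
tips [[0.58128984 0.29995364]
 [0.35643831 0.28375999]] [0.15999432 0.15908786]
```

View pics/m.png

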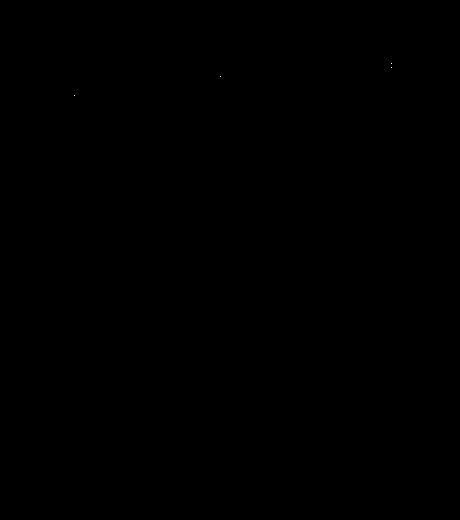

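Square found: leg length measures 160 mm, right angle, yaw about 49.4°. The batten mask threshold was too tight, so I'll use the hue split 13 vs 17.

```bash
cat > panel.py <<'E'
from h import *
def mask(im,S=4):
    up=cv2.resize(im,None,fx=S,fy=S,interpolation=cv2.INTER_CUBIC)
    H=cv2.cvtColor(cv2.GaussianBlur(up,(0,0),2),cv2.COLOR_BGR2HSV).astype(int)
    m=(H[...,0]<15)&(H[...,1]>110)&(H[...,2]>60)
    o=np.zeros(m.shape,np.uint8); o[175*S:298*S,255*S:372*S]=m[175*S:298*S,255*S:372*S]; return o
E
python3 - <<'E'
from panel import *
m=mask(cv2.imread("pics/top0.png")); S=4
cv2.imwrite("pics/m2.png",m[170*S:300*S,255*S:375*S]*255)
im=cv2.imread("pics/top0.png")
E
```

```text
(no output)
```

View pics/m2.png

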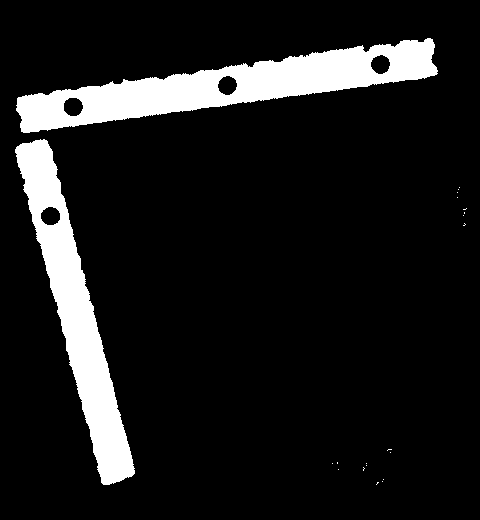

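The mask shows both battens cleanly, with screw holes at crop (73,107), (227,86), (380,65) and the pivot at (50,216).

```bash
cat >> panel.py <<'E'
def panel(im,S=4):
    m=mask(im); w=lambda c:(c+.5)/S-.5
    cs,h=cv2.findContours(m,cv2.RETR_CCOMP,cv2.CHAIN_APPROX_NONE)
    sc=np.array([w(np.array(cv2.minEnclosingCircle(c)[0])) for c,q in zip(cs,h[0]) if q[3]>=0 and 60<cv2.contourArea(c)<700])
    cen=cast("top",sc,.029); i=np.argmin(cen[:,0]); piv=cen[i]; fx=np.delete(cen,i,0)
    out=[w(c.reshape(-1,2)) for c in sorted((c for c,q in zip(cs,h[0]) if q[3]<0),key=cv2.contourArea)[-2:]]
    fb,sb=sorted(out,key=lambda p:p[:,1].mean())
    return piv,fx,fb,sb
E
python3 - <<'E'
from panel import *
piv,fx,fb,sb=panel(cv2.imread("pics/top0.png"))
print("piv",piv,"fixed screws",fx)
o=np.array([255,170]); 
L=lambda p,q:(o+np.array(p)/4,o+np.array(q)/4)
inn=fit(cast("top",near(fb,*L((22,132),(435,75)),1.5),.012)); out=fit(cast("top",near(fb,*L((18,98),(433,40)),2),.028))
si=fit(cast("top",near(sb,*L((48,140),(134,470)),2),.028)); so=fit(cast("top",near(sb,*L((17,150),(103,482)),2),.028))
deg=lambda v:np.degrees(np.arctan(v[1]/v[0])) if abs(v[0])>abs(v[1]) else np.degrees(np.arctan(-v[0]/v[1]))
scl=fit(fx)
for n,l in dict(inn=inn,out=out,scl=scl,si=si,so=so).items(): print(n,deg(l[1]))
yaw=np.radians(np.mean([deg(inn[1]),deg(scl[1])])); R=np.array([[np.cos(yaw),-np.sin(yaw)],[np.sin(yaw),np.cos(yaw)]])
c1=piv-R@[.052,.136]
for n,l in dict(inn=inn,out=out,scl=scl).items(): print(n,"x in panel",(R.T@(l[0]-c1))[0])
for n,l in dict(si=si,so=so).items(): print(n,"perp dist of pivot",np.cross(l[1],piv-l[0]))
print("fixed screws in panel",(fx-c1)@R)
print("panel origin",c1,"corner",c1+R@[.112,.122],"yaw",np.degrees(yaw))
s=np.load("sq.npy"); ys=np.radians(49.4); Rs=np.array([[np.cos(ys),-np.sin(ys)],[np.sin(ys),np.cos(ys)]])
print("sq grip",s[:2]-Rs@[.06,.06]); print("goal grip",c1+R@[.052,.062])
print(Rotation if 0 else get_obs()["eef_pos"])
E
```

```text
piv [0.53129936 0.11487848] fixed screws [[ 0.60848257  0.09928824]
 [ 0.62424271 -0.00940564]
 [ 0.63984779 -0.11800892]]
inn 8.097235
out 8.681681
scl 8.213491
si 14.825762
so 15.049806
inn x in panel 0.11460869584941008
out x in panel 0.1396687766721591
scl x in panel 0.12632588859461327
si perp dist of pivot 0.012082719176300362
so perp dist of pivot -0.012009513321740653
fixed screws in panel [[ 0.12619107  0.10961839]
 [ 0.12637274 -0.00021198]
 [ 0.12641379 -0.10993067]]
panel origin [ 0.4991179  -0.02712276] corner [0.5926786  0.10953153] yaw 8.155362
sq grip [0.46662356 0.31982355]
goal grip [0.54179684 0.04162684]
[ 0.17534027 -0.49426769  0.23021112]<stdin>:14: DeprecationWarning: Arrays of 2-dimensional vectors are deprecated. Use arrays of 3-dimensional vectors instead. (deprecated in NumPy 2.0)
```

Poses are consistent: the fixed screws come out at x = 126, y = ±110/0 in the panel frame. Panel yaw is 8.2°, the loose batten is swung by about +6.7°, the square's grip point is (0.4666, 0.3198) at yaw 49.4°, and the goal grip point is (0.542, 0.042). I'll add a helper that converts a target into tool-axis shifts, then approach.

```bash
cat > to.py <<'E'
# usage: to.py x y z xyaw_deg  -> shift (cm) and turn from measured pose
import sys; from bench import *; import numpy as np
from scipy.spatial.transform import Rotation as Ro
x,y,z,a=map(float,sys.argv[1:5]); o=get_obs(); q=o["ee_rot"]; R=Ro.from_quat([*q[1:],q[0]])
G=Ro.from_euler("z",a,degrees=True)*Ro.from_euler("x",180,degrees=True)
print("shift cm",np.round(R.inv().apply(np.array([x,y,z])-o["eef_pos"])*100,2),"turn",np.round((R.inv()*G).as_rotvec(),3))
print("t",o["time_s"],"pos",np.round(o["eef_pos"],4),"xyaw",np.round(np.degrees(np.arctan2(*R.as_matrix()[[1,0],0])),2),"tilt",np.round(R.as_matrix()[:2,2],4),"F",np.round(o["wrist_force"],1),"w",np.round(o["width"],4),"ff",np.round(o["finger_force"],1))
E
python3 to.py .36 -.06 .23 102; python3 to.py .4666 .3198 .15 184.4
```

```text
shift cm [ 31.92 -34.76   0.1 ] turn [-0.002 -0.002 -1.439]
t 0.1 pos [ 0.1753 -0.4943  0.2302] xyaw 19.52 tilt [-0.0005  0.0021] F [-0.2 -1.1  0.2] w 0.0858 ff 0.0
shift cm [ 54.66 -66.97   8.18] turn [-0.    -0.003 -2.878]
t 0.1 pos [ 0.1753 -0.4943  0.2302] xyaw 19.52 tilt [-0.0005  0.0021] F [-0.2 -1.1  0.2] w 0.0858 ff 0.0
```

```bash
python3 -m creep '[[-0.1,[2.7,-2.9,0],[0,0,-0.12]],[-0.1,[5.3,-5.8,0],[0,0,-0.24]],[-0.1,[8,-8.7,0],[0,0,-0.36]],[-0.1,[10.6,-11.6,0],[0,0,-0.48]],[-0.1,[13.3,-14.5,0],[0,0,-0.6]],[-0.1,[16,-17.4,0],[0,0,-0.72]],[-0.1,[18.6,-20.3,0],[0,0,-0.84]],[-0.1,[21.3,-23.2,0],[0,0,-0.96]],[-0.1,[24,-26.1,0],[0,0,-1.08]],[-0.1,[26.6,-29,0],[0,0,-1.2]],[-0.1,[29.3,-31.9,0],[0,0,-1.32]],[-0.1,[31.9,-34.8,0],[0,0,-1.44]]]'; python3 to.py .4666 .3198 .10 184.4
```

```text
time_s: 1.1
eef_pos: [0.3599, -0.0582, 0.231]
ee_rot: [0.0, 0.627, 0.779, 0.0]
wrist_force: [1.8, 0.1, -0.7]
width: 0.0382
finger_force: 0.0
shift cm [34.65 18.51 13.1 ] turn [ 0.     0.    -1.432]
t 1.1 pos [ 0.3599 -0.0582  0.231 ] xyaw 102.36 tilt [ 0.0002 -0.0001] F [ 1.8  0.1 -0.7] w 0.0382 ff 0.0
```

```bash
python3 -m creep '[[-0.1,[2.9,1.5,1],[0,0,-0.12]],[-0.1,[5.8,3.1,2],[0,0,-0.24]],[-0.1,[8.7,4.6,3],[0,0,-0.36]],[-0.1,[11.6,6.2,4],[0,0,-0.48]],[-0.1,[14.4,7.7,5.5],[0,0,-0.6]],[-0.1,[17.3,9.3,6.5],[0,0,-0.72]],[-0.1,[20.2,10.8,7.5],[0,0,-0.84]],[-0.1,[23.1,12.3,8.5],[0,0,-0.96]],[-0.1,[26,13.9,9.5],[0,0,-1.08]],[-0.1,[28.9,15.4,11],[0,0,-1.2]],[-0.1,[31.8,17,12],[0,0,-1.32]],[-0.1,[34.65,18.5,13.1],[0,0,-1.432]]]';python3 -m creep '[[-0.1,[0,0,0],[0,0,0]],[-0.1,[0,0,0],[0,0,0]]]'; python3 to.py .4666 .3198 .005 184.4
python3 - <<'E'
from h import *
im=np.hstack([cv2.resize(grab_frame("top")[180:300,150:250],(400,480)),cv2.resize(grab_frame("side")[220:340,220:360],(400,480)[:2] if 0 else (400,480))])
cv2.imwrite("pics/near.png",im[:,:,::-1])
E
```

```text
time_s: 2.1
eef_pos: [0.4681, 0.3188, 0.0988]
ee_rot: [-0.001, -0.039, 0.999, -0.0]
wrist_force: [0.3, -0.5, 1.4]
width: 0.0383
finger_force: 0.0
time_s: 2.27
eef_pos: [0.4671, 0.3178, 0.0978]
ee_rot: [-0.002, -0.036, 0.999, -0.001]
wrist_force: [-0.6, -0.4, 0.4]
width: 0.0388
finger_force: 0.0
shift cm [-0.01  0.22  9.28] turn [-0.002 -0.004 -0.004]
t 2.2667 pos [0.4671 0.3178 0.0978] xyaw -175.83 tilt [-0.0042 -0.0024] F [-0.6 -0.4  0.4] w 0.0388 ff 0.0
```

View pics/near.png

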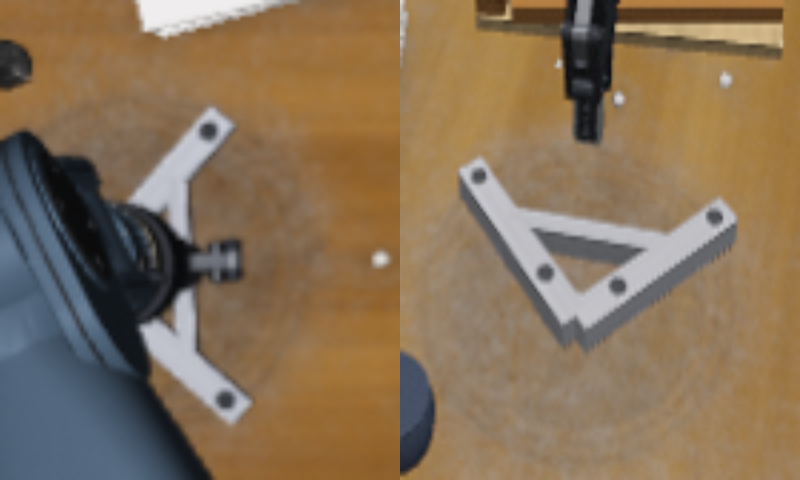

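Picture: the open gripper hangs over the brace's middle (top view about (200,245)), with the closing line across the brace. I descend.

```bash
python3 -m creep '[[-0.1,[0,0.2,2.5],[0,0,0]],[-0.1,[0,0.2,5],[0,0,0]],[-0.1,[0,0.2,6.5],[0,0,0]],[-0.1,[0,0.2,7.5],[0,0,0]],[-0.1,[0,0.2,8.3],[0,0,0]],[-0.1,[0,0.2,8.8],[0,0,0]],[-0.1,[0,0.2,9.2],[0,0,0]],[-0.1,[0,0.2,9.2],[0,0,0]],[-0.1,[0,0.2,9.2],[0,0,0]]]'; python3 to.py .4666 .3198 .005 184.4
```

```text
time_s: 3.12
eef_pos: [0.469, 0.3194, 0.0091]
ee_rot: [0.001, -0.035, 0.999, 0.0]
wrist_force: [0.5, -1.2, 0.1]
width: 0.0385
finger_force: 0.0
shift cm [0.23 0.05 0.41] turn [ 0.001  0.001 -0.006]
t 3.1167 pos [0.469  0.3194 0.0091] xyaw -175.93 tilt [0.0012 0.0006] F [ 0.5 -1.2  0.1] w 0.0385 ff 0.0
```

```bash
python3 -m creep '[[-0.1,[0.2,0,0.3],[0,0,0]],[-0.1,[0.2,0,0.3],[0,0,0]],[-1,[0.2,0,0.3],[0,0,0]],[-1,[0.2,0,0.3],[0,0,0]],[-1,[0.2,0,0.3],[0,0,0]],[-1,[0.2,0,0.3],[0,0,0]],[-1,[0.2,0,0.3],[0,0,0]],[-1,[0.2,0,0.3],[0,0,0]]]'; python3 to.py .4666 .3198 .005 184.4
```

```text
time_s: 3.78
eef_pos: [0.4667, 0.3193, 0.0058]
ee_rot: [0.0, -0.036, 0.999, 0.0]
wrist_force: [-1.0, -0.1, 3.1]
width: 0.0125
finger_force: 62.6
shift cm [0.   0.05 0.08] turn [ 0.     0.001 -0.006]
t 3.7833 pos [0.4667 0.3193 0.0058] xyaw -175.92 tilt [0.0006 0.0003] F [-1.  -0.1  3.1] w 0.0125 ff 62.6
```

Gripped (62 N). Lift and check.

```bash
python3 -m creep '[[-1,[0,0,-1],[0,0,0]],[-1,[0,0,-3],[0,0,0]],[-1,[0,0,-5.5],[0,0,0]],[-1,[0,0,-7.5],[0,0,0]],[-1,[0,0,-8],[0,0,0]],[-1,[0,0,-8],[0,0,0]],[-1,[0,0,-8],[0,0,0]]]'; python3 to.py .5298 .0197 .085 143.2
```

```text
time_s: 4.37
eef_pos: [0.4659, 0.3189, 0.0844]
ee_rot: [-0.001, -0.036, 0.999, -0.0]
wrist_force: [0.4, 0.2, -4.6]
width: 0.0124
finger_force: 61.9
shift cm [ -4.25 -30.29  -0.05] turn [-0.001 -0.001  0.713]
t 4.3667 pos [0.4659 0.3189 0.0844] xyaw -175.92 tilt [-0.0011 -0.0006] F [ 0.4  0.2 -4.6] w 0.0124 ff 61.9
```

```bash
python3 -m creep '[[-1,[-0.4,-2.7,0],[0,0,0.07]],[-1,[-0.8,-5.5,0],[0,0,0.14]],[-1,[-1.2,-8.2,0],[0,0,0.21]],[-1,[-1.5,-11,0],[0,0,0.28]],[-1,[-1.9,-13.8,0],[0,0,0.34]],[-1,[-2.3,-16.5,0],[0,0,0.4]],[-1,[-2.7,-19.3,0],[0,0,0.47]],[-1,[-3.1,-22,0],[0,0,0.53]],[-1,[-3.5,-24.8,0],[0,0,0.6]],[-1,[-3.9,-27.5,0],[0,0,0.66]],[-1,[-4.2,-29.4,0],[0,0,0.7]],[-1,[-4.2,-30.3,0],[0,0,0.713]]]';python3 -m creep '[[-1,[0,0,0],[0,0,0]],[-1,[0,0,0],[0,0,0]],[-1,[0,0,0],[0,0,0]]]'; python3 to.py .5298 .0197 .030 143.2
python3 - <<'E'
from h import *
im=np.hstack([cv2.resize(grab_frame("top")[165:305,240:380],(400,400)),cv2.resize(grab_frame("side")[150:260,230:370],(400,314)).__getitem__(slice(None)) if 0 else cv2.resize(grab_frame("side")[130:270,225:365],(400,400))])
cv2.imwrite("pics/over.png",im[:,:,::-1])
E
```

```text
time_s: 5.37
eef_pos: [0.5287, 0.0174, 0.0827]
ee_rot: [-0.002, 0.317, 0.948, -0.001]
wrist_force: [-0.8, 0.1, -2.7]
width: 0.0121
finger_force: 61.8
time_s: 5.62
eef_pos: [0.5288, 0.0211, 0.0844]
ee_rot: [-0.001, 0.315, 0.949, 0.0]
wrist_force: [-0.3, -0.5, -3.2]
width: 0.0123
finger_force: 61.8
shift cm [-0.17 -0.06  5.44] turn [-0.    -0.002  0.002]
t 5.6167 pos [0.5288 0.0211 0.0844] xyaw 143.33 tilt [-0.0021  0.0011] F [-0.3 -0.5 -3.2] w 0.0123 ff 61.8
```

View pics/over.png

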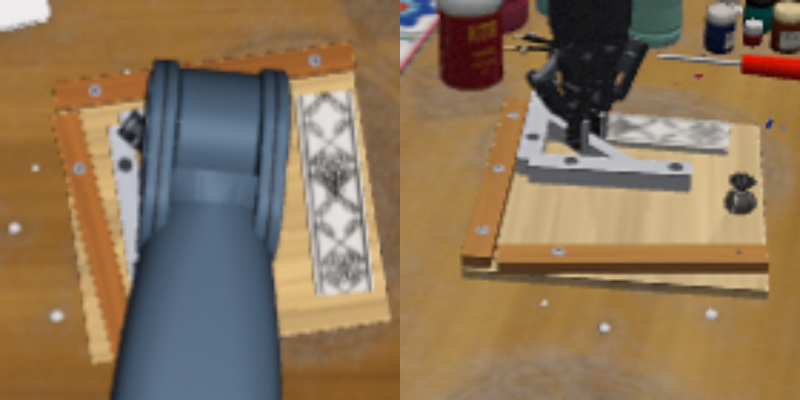

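The square hangs over the panel, aligned with the battens, its legs clear of both (side view: heel at about (525,115), leg ends clear). Lower to just above the panel.

```bash
python3 -m creep '[[-1,[-0.1,0,2],[0,0,0]],[-1,[-0.1,0,4],[0,0,0]],[-1,[-0.1,0,5.2],[0,0,0]],[-1,[-0.1,0,6],[0,0,0]],[-1,[-0.1,0,6.3],[0,0,0]],[-1,[-0.1,0,6.3],[0,0,0]],[-1,[-0.1,0,6.3],[0,0,0]]]'; python3 to.py .5298 .0197 .0178 143.2; python3 -m creep '[[-1,[0,0,0.15],[0,0,0]],[-1,[0,0,0.3],[0,0,0]],[-1,[0,0,0.4],[0,0,0]],[-1,[0,0,0.4],[0,0,0]],[-1,[0,0,0.4],[0,0,0]]]'; python3 to.py .5298 .0197 .0178 143.2
```

```text
time_s: 6.3
eef_pos: [0.5311, 0.0194, 0.023]
ee_rot: [0.0, 0.315, 0.949, 0.0]
wrist_force: [0.0, 0.8, -2.6]
width: 0.012
finger_force: 61.7
shift cm [ 0.12 -0.06  0.52] turn [0.001 0.001 0.001]
t 6.3 pos [0.5311 0.0194 0.023 ] xyaw 143.25 tilt [ 0.001 -0.   ] F [ 0.   0.8 -2.6] w 0.012 ff 61.7
time_s: 6.72
eef_pos: [0.5307, 0.0192, 0.0184]
ee_rot: [0.0, 0.315, 0.949, 0.0]
wrist_force: [0.4, 0.3, -3.1]
width: 0.0121
finger_force: 61.7
shift cm [ 0.1  -0.01  0.06] turn [0. 0. 0.]
t 6.7167 pos [0.5307 0.0192 0.0184] xyaw 143.22 tilt [ 0.0002 -0.0001] F [ 0.4  0.3 -3.1] w 0.0121 ff 61.7
```

```bash
python3 -m creep '[[-1,[0,0,0.05],[0,0,0]],[-1,[0,0,0.1],[0,0,0]],[-1,[0,0,0.15],[0,0,0]],[-1,[0,0,0.15],[0,0,0]]]'; python3 to.py .5418 .0416 .0178 143.2
```

```text
time_s: 7.05
eef_pos: [0.5309, 0.0192, 0.0178]
ee_rot: [0.0, 0.315, 0.949, 0.0]
wrist_force: [-2.3, -0.2, 4.6]
width: 0.0123
finger_force: 62.7
shift cm [0.47 2.45 0.  ] turn [0.    0.001 0.   ]
t 7.05 pos [0.5309 0.0192 0.0178] xyaw 143.23 tilt [ 0.0006 -0.0002] F [-2.3 -0.2  4.6] w 0.0123 ff 62.7
```

```bash
python3 -m creep '[[-1,[-0.15,0.15,0],[0,0,0]],[-1,[-0.3,0.3,0],[0,0,0]],[-1,[-0.45,0.45,0],[0,0,0]],[-1,[-0.6,0.6,0],[0,0,0]],[-1,[-0.7,0.7,0],[0,0,0]],[-1,[-0.8,0.8,0],[0,0,0]],[-1,[-0.85,0.85,0],[0,0,0]],[-1,[-0.85,0.85,0],[0,0,0]],[-1,[-0.85,0.85,0],[0,0,0]]]'; python3 to.py .5418 .0416 .0178 143.2
```

```text
time_s: 7.8
eef_pos: [0.5434, 0.0208, 0.0179]
ee_rot: [0.001, 0.315, 0.949, 0.0]
wrist_force: [-2.5, -0.9, 5.5]
width: 0.0126
finger_force: 62.9
shift cm [1.37 1.57 0.01] turn [0.001 0.001 0.001]
t 7.8 pos [0.5434 0.0208 0.0179] xyaw 143.23 tilt [ 0.0015 -0.0004] F [-2.5 -0.9  5.5] w 0.0126 ff 62.9
```

```bash
for i in 1 2; do :; done; python3 -m creep '[[-1,[-0.05,0.05,0],[0,0,0]],[-1,[-0.1,0.1,0],[0,0,0]],[-1,[-0.15,0.15,0],[0,0,0]],[-1,[-0.15,0.15,0],[0,0,0]],[-1,[-0.15,0.15,0],[0,0,0]]]'; python3 to.py .5418 .0416 .0178 143.2
```

```text
time_s: 8.22
eef_pos: [0.5451, 0.0211, 0.0178]
ee_rot: [0.0, 0.315, 0.949, -0.0]
wrist_force: [-3.5, -0.6, 6.7]
width: 0.0124
finger_force: 63.0
shift cm [1.49 1.44 0.  ] turn [0.    0.001 0.   ]
t 8.2167 pos [0.5451 0.0211 0.0178] xyaw 143.22 tilt [ 0.0009 -0.0005] F [-3.5 -0.6  6.7] w 0.0124 ff 63.0
```

```bash
python3 -m creep '[[-1,[-0.04,0.04,0],[0,0,0]],[-1,[-0.08,0.08,0],[0,0,0]],[-1,[-0.12,0.12,0],[0,0,0]],[-1,[-0.12,0.12,0],[0,0,0]]]'; python3 to.py .5418 .0416 .0178 143.2
```

```text
time_s: 8.55
eef_pos: [0.5453, 0.0212, 0.0178]
ee_rot: [-0.001, 0.316, 0.949, -0.001]
wrist_force: [-6.3, -0.0, 8.1]
width: 0.012
finger_force: 63.4
shift cm [1.5  1.42 0.  ] turn [-0.002 -0.001  0.   ]
t 8.55 pos [0.5453 0.0212 0.0178] xyaw 143.2 tilt [-0.0023 -0.0008] F [-6.3 -0.   8.1] w 0.012 ff 63.4
```

Contact with the fixed batten. Now slide along it toward the loose batten.

```bash
python3 -m creep '[[-1,[0.12,0.12,0],[0,0,0]],[-1,[0.24,0.24,0],[0,0,0]],[-1,[0.36,0.36,0],[0,0,0]],[-1,[0.48,0.48,0],[0,0,0]],[-1,[0.6,0.6,0],[0,0,0]],[-1,[0.72,0.72,0],[0,0,0]],[-1,[0.84,0.84,0],[0,0,0]],[-1,[0.94,0.94,0],[0,0,0]],[-1,[1.04,1.04,0],[0,0,0]],[-1,[1.14,1.14,0],[0,0,0]],[-1,[1.2,1.2,0],[0,0,0]],[-1,[1.2,1.2,0],[0,0,0]]]'; python3 to.py .5418 .0416 .0178 143.2
```

```text
time_s: 9.55
eef_pos: [0.5434, 0.035, 0.0178]
ee_rot: [0.001, 0.316, 0.949, -0.004]
wrist_force: [-4.9, -8.1, 8.3]
width: 0.0123
finger_force: 63.2
shift cm [ 0.52  0.43 -0.  ] turn [-0.007  0.003 -0.002]
t 9.55 pos [0.5434 0.035  0.0178] xyaw 143.11 tilt [-0.0013 -0.0075] F [-4.9 -8.1  8.3] w 0.0123 ff 63.2
```

```bash
python3 -m creep '[[-1,[0.08,0.08,0],[0,0,0]],[-1,[0.16,0.16,0],[0,0,0]],[-1,[0.24,0.24,0],[0,0,0]],[-1,[0.3,0.3,0],[0,0,0]],[-1,[0.35,0.35,0],[0,0,0]],[-1,[0.35,0.35,0],[0,0,0]],[-1,[0.35,0.35,0],[0,0,0]]]'; python3 to.py .5418 .0416 .0178 143.2
```

```text
time_s: 10.13
eef_pos: [0.5427, 0.0398, 0.0178]
ee_rot: [0.001, 0.316, 0.949, -0.004]
wrist_force: [-5.7, -7.6, 7.0]
width: 0.0123
finger_force: 63.2
shift cm [ 0.18  0.09 -0.  ] turn [-0.007  0.003 -0.002]
t 10.1333 pos [0.5427 0.0398 0.0178] xyaw 143.11 tilt [-0.0014 -0.0075] F [-5.7 -7.6  7. ] w 0.0123 ff 63.2
```

```bash
python3 -m creep '[[-1,[0.05,0.05,0],[0,0,0]],[-1,[0.1,0.1,0],[0,0,0]],[-1,[0.15,0.15,0],[0,0,0]],[-1,[0.15,0.15,0],[0,0,0]]]'; python3 to.py .5418 .0416 .0178 143.2;  python3 -m creep '[[-1,[0.05,0.05,0],[0,0,0]],[-1,[0.1,0.1,0],[0,0,0]],[-1,[0.1,0.1,0],[0,0,0]],[-1,[0.1,0.1,0],[0,0,0]]]'; python3 to.py .5418 .0416 .0178 143.2
```

```text
time_s: 10.47
eef_pos: [0.5424, 0.0419, 0.0178]
ee_rot: [0.001, 0.316, 0.949, -0.004]
wrist_force: [-6.1, -8.7, 8.3]
width: 0.0121
finger_force: 63.2
shift cm [ 0.03 -0.06  0.  ] turn [-0.007  0.003 -0.002]
t 10.4667 pos [0.5424 0.0419 0.0178] xyaw 143.11 tilt [-0.0014 -0.0075] F [-6.1 -8.7  8.3] w 0.0121 ff 63.2
time_s: 10.8
eef_pos: [0.5423, 0.0423, 0.0178]
ee_rot: [0.001, 0.317, 0.949, -0.005]
wrist_force: [-5.6, -10.1, 7.5]
width: 0.0125
finger_force: 63.1
shift cm [-0.   -0.09  0.  ] turn [-0.008  0.005 -0.002]
t 10.8 pos [0.5423 0.0423 0.0178] xyaw 143.08 tilt [-0.0012 -0.0095] F [ -5.6 -10.1   7.5] w 0.0125 ff 63.1
```

```bash
python3 -m creep '[[-1,[0.0,0.08,0],[0,0,0]],[-1,[0.02,0.16,0],[0,0,0]],[-1,[0.04,0.25,0],[0,0,0]],[-1,[0.06,0.3,0],[0,0,0]],[-1,[0.06,0.3,0],[0,0,0]],[-1,[0.06,0.3,0],[0,0,0]]]'; python3 to.py .5418 .0416 .0178 143.2
python3 - <<'E'
from h import *
t=grab_frame("top"); s=grab_frame("side"); cv2.imwrite("pics/top9.png",t[:,:,::-1]); cv2.imwrite("pics/side9.png",s[:,:,::-1])
cv2.imwrite("pics/seat.png",np.hstack([cv2.resize(t[175:300,255:345],(390,542)),cv2.resize(s[160:240,240:360],(400,542) if 0 else (400,267),interpolation=cv2.INTER_CUBIC).repeat(2,0)[:542].__class__(0) if 0 else cv2.resize(s[150:240,240:360],(400,542))])[:,:,::-1])
E
```

```text
time_s: 11.3
eef_pos: [0.5423, 0.0424, 0.0178]
ee_rot: [0.0, 0.317, 0.948, -0.008]
wrist_force: [-8.9, -16.8, 10.1]
width: 0.0122
finger_force: 63.4
shift cm [-0.01 -0.1   0.  ] turn [-0.015  0.006 -0.004]
t 11.3 pos [0.5423 0.0424 0.0178] xyaw 143.0 tilt [-0.0041 -0.0153] F [ -8.9 -16.8  10.1] w 0.0122 ff 63.4
```

View pics/seat.png

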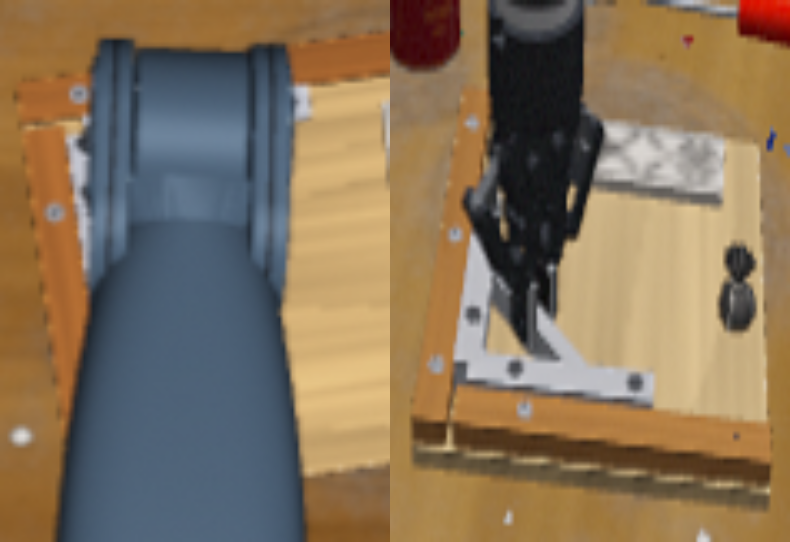

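The square lies in the corner: no gap along either batten in the side view, pivot screw at crop (524,408), second-screw hole at (735,437). I'll check the batten angle from these marks, with the first side picture as a control.

Run:
```python
from h import *
from scipy.ndimage import label,center_of_mass
S=4
def blobs(fn,box):
    x0,y0,x1,y1=box; im=cv2.imread(fn)[y0:y1,x0:x1]; up=cv2.resize(im,None,fx=S,fy=S,interpolation=cv2.INTER_CUBIC)
    g=cv2.cvtColor(up,cv2.COLOR_BGR2HSV).astype(int); m=((g[...,1]<75)&(g[...,2]>90)).astype(np.uint8)
    out=[]
    for c in cv2.findContours(m,cv2.RETR_EXTERNAL,cv2.CHAIN_APPROX_NONE)[0]:
        if 20<cv2.contourArea(c)<300:
            r=cv2.minAreaRect(c); out.append(((np.array(r[0])+.5)/S-.5+[x0,y0],cv2.contourArea(c)))
    return out
def dark(fn,p,r=4):
    g=cv2.imread(fn,0).astype(float); x,y=map(round,p); w=g[y-r:y+r+1,x-r:x+r+1]; print(np.round(w).astype(int) if 0 else "",end="")
    w=np.median(w)-w; w[w<.45*w.max()]=0; Y,X=np.mgrid[y-r:y+r+1,x-r:x+r+1]; return np.array([(X*w).sum(),(Y*w).sum()])/w.sum()
for b in ("side9","side0"):
    print(b); f=f"pics/{b}.png"
    for c,a in blobs(f,(245,160,300,232)): print(np.round(c,2),a,np.round(cast("side",[c],.029)[0],4))
f="pics/side9.png"; h=dark(f,(343.5,222.6),3); print("hole",h,cast("side",[h],.028)[0])
```

```text
side9
[279.88 217.62] 143.0 [0.5309 0.1165]
[253.25 210.  ] 154.5 [0.608  0.1009]
[282.1  197.86] 33.5 [0.5478 0.0231]
[288.25 194.12] 47.5 [ 5.357e-01 -2.000e-04]
[259.12 188.5 ] 114.0 [ 0.6233 -0.0079]
[272.49 183.42] 126.5 [ 0.5934 -0.0451]
[264.12 169.88] 92.0 [ 0.6389 -0.1164]
[298.25 167.38] 28.0 [ 0.5408 -0.1592]
side0
[279.88 217.62] 144.5 [0.5309 0.1165]
[253.25 210.  ] 154.5 [0.608  0.1009]
[259.12 188.5 ] 116.0 [ 0.6233 -0.0079]
[264.12 169.88] 92.0 [ 0.6389 -0.1164]
hole [343.78664495 225.68729642] [0.36534246 0.10757171]
```

Run:
```python
from h import *
piv=np.array([.5309,.1165]); 
for b in ("side0","side9"):
    g=cv2.GaussianBlur(cv2.imread(f"pics/{b}.png"),(0,0),.6)[...,2].astype(float)
    pts=[]
    for x in range(286,346,2):
        y0=217.6+(x-280)*.09; lo=int(y0)+2
        col=g[lo-1:lo+12,x]; d=-np.gradient(col)
        k=int(np.argmax(d[1:-1]))+1; off=.5*(d[k-1]-d[k+1])/(d[k-1]-2*d[k]+d[k+1]+1e-9); pts.append((x,lo-1+k+off))
    w=cast("side",pts,.028); p,v=fit(w); v*=np.sign(v[0])
    print(b,np.degrees(np.arctan2(v[1],v[0])),"resid",np.std(np.cross(v,w-p)),"pivot dist",np.cross(v,piv-p))
    print(np.round(np.array(pts)[::5],1).tolist())
print("fixed dir",8.18,"hole guess",[np.degrees(np.arctan2(*(piv-cast('side',[q],.028)[0])[::-1])) for q in [(343.5,222.6),(343.5,223)]])
```

```text
side0 8.511678 resid 0.005968586013038936 pivot dist -0.03599406577935489
[[286.0, 226.9], [296.0, 227.6], [306.0, 227.9], [316.0, 228.4], [326.0, 229.4], [336.0, 230.0]]
side9 8.327181 resid 0.0005590202127831039 pivot dist -0.014260731878399293
[[286.0, 221.6], [296.0, 222.5], [306.0, 222.9], [316.0, 223.4], [326.0, 224.3], [336.0, 225.1]]
fixed dir 8.18 hole guess [np.float64(7.710890514319903), np.float64(7.098955448423447)]<stdin>:11: DeprecationWarning: Arrays of 2-dimensional vectors are deprecated. Use arrays of 3-dimensional vectors instead. (deprecated in NumPy 2.0)
```

The loose batten reads 8.3° against 8.2° for the fixed one: square within 0.003 rad, outer-edge distance 14.3 mm as it should be. The press measures about 11 N in x and 15 N in y. I'll hold briefly, check it's steady, and hand in.

```bash
python3 -m creep '[[-1,[0,0,0],[0,0,0]],[-1,[0,0,0],[0,0,0]],[-1,[0,0,0],[0,0,0]],[-1,[0,0,0],[0,0,0]],[-1,[0,0,0],[0,0,0]],[-1,[0,0,0],[0,0,0]]]'; python3 to.py .5418 .0416 .0178 143.2; python3 -c "
from bench import *
print(sign_off())"
```

```text
time_s: 11.9
eef_pos: [0.5424, 0.0424, 0.0178]
ee_rot: [0.001, 0.317, 0.948, -0.008]
wrist_force: [-8.6, -15.6, 10.2]
width: 0.0119
finger_force: 63.4
shift cm [-0.  -0.1  0. ] turn [-0.015  0.006 -0.004]
t 11.9 pos [0.5424 0.0424 0.0178] xyaw 143.0 tilt [-0.004  -0.0152] F [ -8.6 -15.6  10.2] w 0.0119 ff 63.4
the job is handed in; nothing more can be done
None
```

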